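# Load the last canister and push the crate up its ramp behind the lip

## Task

Stand the loose steel canister in the empty compartment of the wooden crate, then push the loaded crate up the ramp, sliding it and never lifting it off, until its lower edge drops behind the lip bar and it lies flat on the ramp between lip and back board, with the canister still in it. Push gently: never press on the crate with more than 25 N, also not when it meets the back board, and leave the other things on the counter where they stand.

Things in the scene. Friction and masses are not known exactly. Their poses are not given: they have to be found in the camera images.
- ramp: Waxed ramp (friction about 0.2) of a wooden stand fixed on the counter, rising 12 degrees to the robot's right. Origin: on its surface, middle of its foot, at counter height; x runs uphill along the surface, y across, z is its normal. 310 mm long, 128 mm wide between side rails 16 mm above the surface. On it are a lip bar and, uphill of that, a back board 45 mm high.
- entry (a point): Middle of the ramp's entry, x = -30 mm in the ramp's axes (just under the counter's surface). Here two wings, 20 mm high, flare out from the foot over 105 mm of counter at 15 degrees each side and guide the crate between the rails; pushed in askew or off centre, it can wedge there.
- lip_mid (a point): Ramp surface at x = 162 mm. The lip bar rises uphill as a 15 degree wedge 22 mm long to 6 mm, then a 4 mm crest and a square drop. Lip and board are one clamped frame whose setting is NOT measured: the drop is within 22 mm uphill or downhill of this point, the board 114 mm past the drop (crate 110 mm). So the crate is home with its origin at ramp x 195 to 243 mm: feel for it.
- crate: Slatted wooden crate, 110 mm long (its x), 120 mm wide (its y), 60 mm high, loose on the counter before the ramp's foot, x pointing roughly uphill. Origin: centre of its underside. Holds three square steel tins, their lids 3 mm below the rim; the fourth compartment (uphill half, +y side) is empty. Push it on its downhill face, at x = -55 mm. About 0.5 kg, varying by a quarter.
- cell (a point): Centre of the floor of the crate's empty compartment, 52 mm (x) by 53 mm (y) inside; the floor is 6 mm above the crate's underside, the crate's rim 60 mm above its underside.
- canister: Round steel canister with a smooth lid, 45 mm in diameter, 104 mm high, about 180 g, upright on the counter on the robot's side of the ramp. Origin: centre of its underside, z up.
- mug: White mug, 72 mm wide, 85 mm high, with a handle; leave alone. Origin under its centre.
- mill: Dark turned wooden pepper mill, 52 mm wide, 132 mm high; leave alone. Origin under its centre.
- bottle: Pinkish red drinking bottle, 68 mm wide, 200 mm high; leave alone. Origin under its centre.
- bowl: Blue bowl, 130 mm wide, 50 mm high; leave alone. Origin under its centre.
- jam: Amber jam jar with a brass lid, 64 mm wide, 85 mm high; leave alone. Origin under its centre.
- spoon: Wooden spoon lying on the counter; leave alone.
Not all that is in view belongs to the job. What is meant by the canister is not blue, purple or turquoise, and is the larger of those in its own colour.

How it is judged:
By the outcome, as a careful person would: the job done as asked, in the order asked, and still so for the second after the job is handed in, with the robot touching nothing.
It also fails if it takes over 67 s, if anything falls off the work surface, if the arm or the gripper's body presses on something with over 40 N, if the wrist force passes 120 N, or if a joint passes its speed limit or range.

## Robot

A 6-joint arm with a two-finger parallel gripper is mounted at the origin on the work surface. World frame = base frame: x ahead of the robot, y to its left, z up, the work surface at z = 0. Lengths are in m, angles in rad, forces in N, time in s.
With the tool pointing down it reaches from about 0.35 to 0.775 m from the base axis. Payload 7.3 kg.
Tool frame: the origin (TCP) lies on the centre line of the jaws, within the pads' length; the fingertips stand 17 mm ahead of it and the grasp point (between the pads) lies 2 mm behind it (robot.tip_extent is the distance from the TCP to the fingertips, in m); z points along the fingers, y is the line along which they close (so a half turn about z gives the same grasp; the last joint's range is limited). The gripper opens to 92 mm and grips with 3 to 60 N. Pads are 19 mm wide; open, the fingers measure 130 mm over their backs; the gripper's body (75 mm by 190 mm) begins 47 mm behind the grasp point.
Start: joints at [-1.346, 0.342, 1.524, -0, 1.275, -0.146], TCP at [0.19, -0.489, 0.244] pointing down, gripper open.
Joint ranges: [-2.53, 2.53], [-0.77, 2.02], [0.04, 2.7], [-1, 4.14], [0.28, 2.66], [-3.11, 3.11]. Speed limits (rad/s): [2.57, 2.57, 3.14, 3.14, 3.14, 3.14].

## Interface

Orientations are given as [roll, pitch, yaw] about the fixed x, y, z axes, in that order (R = Rz(yaw) Ry(pitch) Rx(roll)).
In Python, from cell import robot gives the robot as it stands.
- The arm moves only by the tool step_arm, never from a script. Its argument "motion" is a list of rows, each a list of 2 entries, a list of its own where there are three numbers: the shift along the tool's x, y, z in units of 60 mm (1.0 is 60 mm), then the turn about the tool's z in rad. In form: [[[x, y, z], spin], ...]. A call has 1 to 10 rows; each row is the pose to reach, as a shift and turn from the pose commanded when the call began, along the tool's axes at that moment; what a row does not reach only later rows make up. A row lasts 1/8 s, in which the tool goes at most 62.5 mm and 10.7 degrees, less where a joint would pass 70% of its speed; a pose out of reach is approached as far as the arm can. A call with a gripper value outside its range is refused whole. "hand" is the closure in counts, from 0 (fully open) to 255 (shut), set as the call begins (left out, the last holds). The fingers move at their own pace and stop on an object; "squeeze" is the grip in N (left out, the last holds). Time passes only in rows, so rows that repeat a pose let the fingers close. It gives the time, the measured TCP pose, the force, the opening and the grip force at its end, in the units of the state.
- robot.observe(): the state, without advancing time (a new reading comes with each control period).
- robot.read_camera(name): name is "scene" or "top"; returns a dict with "pixels" (384x512x3 uint8, red, green, blue), "intrinsics" (3x3 intrinsics, pixels), "xyz" and "rotation" of the camera in the world. Camera axes: x right, y up, looking along -z (the intrinsics and any distortion apply to the point x, -y, -z); pixel columns grow to the right and rows downward; lengths in m; the calibration is good to about 2 mm. A picture is of the moment at which its call begins. There is no depth.
- robot.hand_in(): hands the job in; it is judged then, once.
The state is a dict: "time": time; "qpos": joint angles; "qvel": joint speeds; "joint_efforts": joint torques, N m; "tool_pos": TCP position; "tool_rot": TCP orientation; "contact_force": force on the tool from outside, world axes, zero at the start; "torque": the same for the moment, N m; "opening": finger opening in m; "grip_force": force on a finger pad.
Only numpy, scipy, OpenCV 4.12 (cv2) and the standard library are available. Lean on these libraries where they do the work, as an engineer would, in place of code of your own. Each camera call takes 0.05 s, during which the arm holds its last target. There are 200 camera calls.

## Working session

There is one attempt and no reset: what is moved stays moved. The work goes in short steps, Python scripts to look and compute and a tool call to move; the robot and the scene stay as the last step left them, time stands still between calls to the robot, and variables do not carry over. Pictures are saved under pics/ and viewed, at most 10 in all, crops included, and the job is handed in when it is done.

Besides the shell and the picture viewer there is one more tool, called after "Request:" as name(argument=value, ...), one argument or row to a line, values as JSON. step_arm: Moves the arm, as the interface text tells. Its arguments: {"type":"object","properties":{"motion":{"type":"array"},"hand":{"type":"number"},"squeeze":{"type":"number"}},"required":["motion"]}

```bash
mkdir -p pics; ls
python3 - <<'E'
from cell import robot
import cv2,numpy as np
s=robot.observe();print({k:np.round(v,3).tolist() for k,v in s.items()})
for n in("scene","top"):
    c=robot.read_camera(n);cv2.imwrite(f"pics/{n}0.png",c["pixels"][:,:,::-1]);print(n,c["intrinsics"],c["xyz"],c["rotation"],[k for k in c])
E
```

```text
pics
{'time': 0.0, 'qpos': [-1.346, 0.343, 1.525, 0.0, 1.275, -0.146], 'qvel': [-0.001, -0.002, -0.001, -0.001, -0.0, -0.002], 'joint_efforts': [-0.003, -43.125, -24.423, 0.071, 0.056, -0.0], 'tool_pos': [0.19, -0.489, 0.243], 'tool_rot': [-3.14, -0.0, 0.371], 'contact_force': [0.192, 0.359, 0.57], 'torque': [-0.007, -0.037, 0.003], 'grip_force': 0.0, 'opening': 0.092}
scene [[396.57341148   0.         259.61743037]
 [  0.         396.57341148 192.51071251]
 [  0.           0.           1.        ]] [ 1.43978896 -0.32180738  0.6674983 ] [ 0.99641237 -0.00997057  1.21817139] ['pixels', 'intrinsics', 'xyz', 'rotation']
top [[363.90380862   0.         254.2896442 ]
 [  0.         363.90380862 188.07803367]
 [  0.           0.           1.        ]] [0.40094879 0.00155714 0.98507326] [ 0.16959774  0.00697521 -1.59444654] ['pixels', 'intrinsics', 'xyz', 'rotation']
```

View pics/scene0.png

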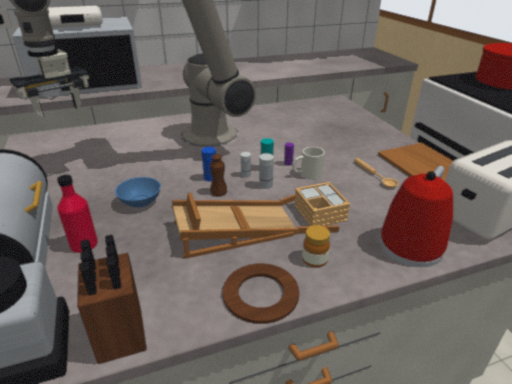

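View pics/top0.png

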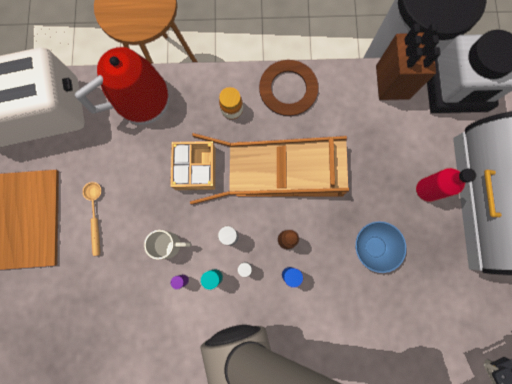

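The large silver canister and the scene layout are visible. In the top view, candidates for the canister are:
- silver, larger, at (228,236)
- silver, smaller, at (245,270)
- turquoise at (211,280)
- blue at (293,278)
- purple at (179,282)

I choose the larger silver one at (228,236), which is (266,170) in the scene view. The crate is at (192,165) with its empty cell at (205,155). The ramp runs right from about (230,167), with the lip at (281,167) and the board at (331,167).

```bash
cat > h.py <<'E'
from cell import robot
import cv2,numpy as np
from scipy.spatial.transform import Rotation as Ro
def cam(n):
    c=robot.read_camera(n);c["R"]=Ro.from_euler("xyz",c["rotation"]).as_matrix();return c
def ray(c,p):
    K=c["intrinsics"];d=np.array([(p[0]-K[0,2])/K[0,0],-(p[1]-K[1,2])/K[1,1],-1.]);return c["R"]@d
def onz(c,p,z):
    d=ray(c,p);o=np.array(c["xyz"]);return o+d*(z-o[2])/d[2]
def proj(c,P):
    v=c["R"].T@(np.array(P,float)-c["xyz"]);K=c["intrinsics"];return np.array([K[0,0]*v[0]/-v[2]+K[0,2],K[1,1]*v[1]/v[2]+K[1,2]])
def crop(c,x0,y0,x1,y1,f,name):
    cv2.imwrite(name,cv2.resize(c["pixels"][y0:y1,x0:x1,::-1],None,fx=f,fy=f,interpolation=cv2.INTER_CUBIC))
E
python3 - <<'E'
from h import *
t=cam("top");s=cam("scene")
crop(t,160,125,360,255,4,"pics/tc.png")
crop(s,160,135,360,260,4,"pics/sc.png")
for z,p in((.104,(228,236)),(.06,(192,165)),(0,(230,167))):print(onz(t,p,z),proj(s,onz(t,p,z)))
E
```

```text
[0.43667833 0.07006587 0.104     ] [264.76383284 155.88202034]
[0.6246217  0.16538734 0.06      ] [319.97446471 194.07472378]
[0.6307616  0.07042491 0.        ] [288.81279468 219.19875627]
```

View pics/tc.png

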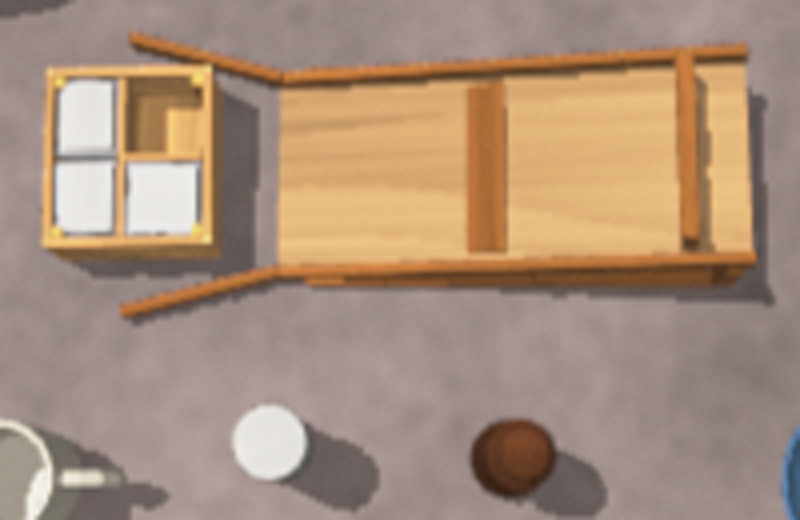

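View pics/sc.png

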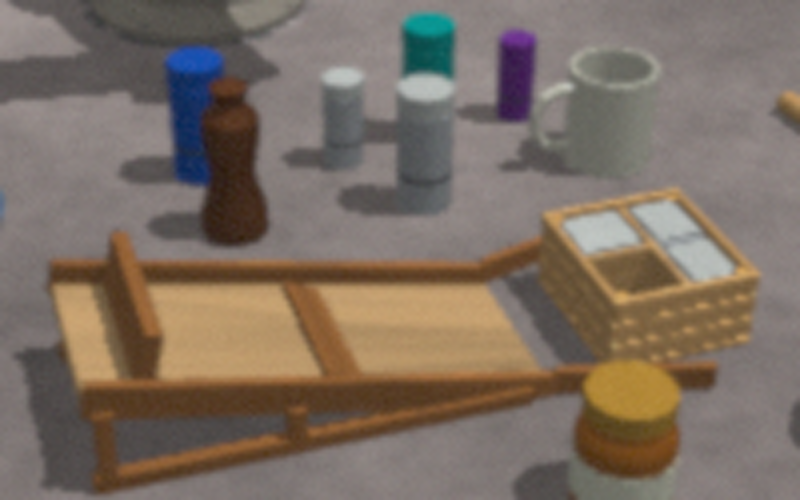

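Top crop: the canister lid is centred at crop (270,442), which is image (227.5,235.5). Crate rim corners are about (48,69), (213,66), (217,245) and (44,246). The ramp rails run from (281,77)/(280,271) to (747,50)/(754,258). The scene crop confirms the choice: silver, and taller and wider than the other silver one.

```bash
cat >> h.py <<'E'
def lid(c):
    "centre of the silver canister lid in the top view, on z=.104"
    return None
E
python3 - <<'E'
from h import *
t=cam("top");s=cam("scene")
f=lambda u,v:(160+(u+.5)/4-.5,125+(v+.5)/4-.5)
g=t["pixels"].astype(int);m=((g.min(2)>175)).astype(np.uint8)
n,l,st,ce=cv2.connectedComponentsWithStats(m)
for i in range(1,n):
    if st[i,4]>40 and abs(ce[i]-[228,236]).max()<40: print("lid",ce[i],st[i],onz(t,ce[i],.104))
cr=[onz(t,f(*p),.06) for p in((48,69),(213,66),(217,245),(44,246))]
cr=np.array(cr);print(cr,cr.mean(0),[np.linalg.norm(cr[i]-cr[i-1]) for i in range(4)])
d=(cr[1]+cr[2]-cr[0]-cr[3]);print("crate yaw",np.degrees(np.arctan2(d[1],d[0])))
z1=.016;z2=.31*np.sin(np.radians(12))+.0156
rp=np.array([onz(t,f(281,77),z1),onz(t,f(280,271),z1),onz(t,f(747,50),z2),onz(t,f(754,258),z2)]);print(rp)
a=(rp[2]+rp[3]-rp[0]-rp[1])[:2]/2;print("axis",np.linalg.norm(a),np.degrees(np.arctan2(a[1],a[0])),"foot",(rp[0]+rp[1])/2)
print("wings",onz(t,f(131,38),.02),onz(t,f(124,312),.02))
print("lip",onz(t,f(505,167),.16*np.sin(.2094)+.006),"board",onz(t,f(680,150),.1))
q=lambda u,v:(160+(u+.5)/4-.5,135+(v+.5)/4-.5)
for p in((545,214),(678,190),(758,270),(610,313)):print("scene crate",onz(s,q(*p),.06))
print("scene can",onz(s,q(426,90),.104))
# small canister, mug etc. ground
E
```

```text
lid [226.57620818 235.03717472] [218 226  18  19 269] [0.43905743 0.07346408 0.104     ]
lid [244.         269.52258065] [238 263  13  14 155] [0.35706844 0.03309797 0.104     ]
[[0.68865102 0.21957403 0.06      ]
 [0.68789462 0.11057514 0.06      ]
 [0.5678408  0.10852127 0.06      ]
 [0.56996945 0.22041354 0.06      ]] [0.62858897 0.16477099 0.06      ] [np.float64(0.11868453980647066), np.float64(0.10900151549854914), np.float64(0.12007138004397645), np.float64(0.11191251798055667)]
crate yaw -90.74829358385989
[[ 0.69245381  0.06884161  0.016     ]
 [ 0.55690879  0.07118653  0.016     ]
 [ 0.6834939  -0.23650948  0.08005262]
 [ 0.54749508 -0.23188826  0.08005262]]
axis 0.30435162341826993 -91.72972782424628 foot [0.6246813  0.07001407 0.016     ]
wings [0.72184346 0.17189512 0.02      ] [0.53108108 0.17560961 0.02      ]
lip [ 0.61954765 -0.08113702  0.03925969] board [ 0.61361216 -0.18527422  0.1       ]
scene crate [0.5736072  0.11443119 0.06      ]
scene crate [0.5758234  0.22097563 0.06      ]
scene crate [0.68703596 0.22193001 0.06      ]
scene crate [0.69848794 0.10394796 0.06      ]
scene can [0.44560284 0.07109058 0.104     ]
```

Request:
step_arm(
  motion=[
    [[0.7, -0.7, 0], -0.12],
    [[1.4, -1.4, 0], -0.24],
    [[2.1, -2.1, 0], -0.36],
    [[2.8, -2.8, 0], -0.5],
    [[3.5, -3.5, 0], -0.65],
    [[4.2, -4.2, 0], -0.8],
    [[4.9, -4.9, 0], -0.95],
    [[5.6, -5.6, 0], -1.1],
    [[6.3, -6.3, 0], -1.2],
    [[7.0, -6.9, 0], -1.2],
  ],
  hand=0,
  squeeze=20,
)

```text
time: 1.55
tool_pos: [0.4322, 0.0508, 0.244]
tool_rot: [3.141, 0.0, 1.573]
contact_force: [0.9, -1.0, 0.1]
opening: 0.0917
grip_force: 0.0
```

Run:
```python
from h import *
s=robot.observe();print(s["time"],s["tool_pos"],s["tool_rot"],s["qpos"])
t=cam("top")
g=cv2.cvtColor(t["pixels"],cv2.COLOR_RGB2GRAY)
print("rowprof y146-161 cols168-218",g[146:162,168:218].astype(int).mean(0).round().astype(int).tolist())
print("colprof x192-208 rows138-192",g[138:192,193:208].astype(int).mean(1).round().astype(int).tolist())
```

```text
1.55 [0.43217783 0.05083874 0.24398685] [3.14069663e+00 2.85786337e-04 1.57265168e+00] [-5.92254928e-02  1.76150621e-01  1.75156932e+00 -2.46149423e-04
  1.21296092e+00 -6.09948628e-02]
rowprof y146-161 cols168-218 [156, 156, 162, 180, 186, 132, 156, 226, 236, 237, 237, 236, 236, 236, 234, 234, 235, 235, 237, 228, 151, 190, 199, 135, 94, 96, 114, 130, 134, 132, 131, 131, 131, 149, 178, 176, 171, 167, 167, 163, 162, 163, 178, 202, 185, 110, 102, 104, 104, 105]
colprof x192-208 rows138-192 [105, 110, 129, 180, 210, 185, 116, 109, 108, 111, 110, 124, 130, 131, 148, 161, 162, 162, 162, 161, 162, 161, 161, 161, 163, 187, 187, 176, 223, 239, 239, 238, 239, 239, 239, 238, 238, 238, 238, 237, 237, 238, 239, 240, 230, 192, 194, 187, 133, 113, 110, 101, 101, 113]
```

Request:
step_arm(
  motion=[
    [[0.2, 0.1, 0.4], 0],
    [[0.37, 0.13, 0.9], 0],
    [[0.37, 0.13, 1.4], 0],
    [[0.37, 0.13, 1.9], 0],
    [[0.37, 0.13, 2.3], 0],
    [[0.37, 0.13, 2.65], 0],
    [[0.37, 0.13, 2.65], 0],
    [[0.37, 0.13, 2.65], 0],
  ],
)

```text
time: 2.6
tool_pos: [0.44, 0.0709, 0.0854]
tool_rot: [3.141, 0.0, 1.571]
contact_force: [0.1, -0.4, 0.9]
opening: 0.0916
grip_force: 0.0
```

Request:
step_arm(
  motion=[
    [[0, 0, 0], 0],
    [[0, 0, 0], 0],
    [[0, 0, 0], 0],
    [[0, 0, 0], 0],
    [[0, 0, 0], 0],
    [[0, 0, 0], 0],
    [[0, 0, 0], 0],
    [[0, 0, 0], 0],
  ],
  hand=255,
  squeeze=20,
)

```text
time: 3.6
tool_pos: [0.4395, 0.0709, 0.0847]
tool_rot: [-3.142, 0.0, 1.571]
contact_force: [0.4, -0.6, 0.4]
opening: 0.0448
grip_force: 20.0
```

Run:
```python
from h import *
s=robot.observe();print(s["time"],s["tool_pos"],s["tool_rot"])
t=cam("top");sc=cam("scene")
print("cell",onz(t,(200.5,153.05),.06))
crop(sc,210,90,360,230,4,"pics/grasp.png")
```

```text
3.6 [0.43948671 0.07091769 0.08470836] [-3.14158442e+00  7.23426344e-05  1.57077254e+00]
cell [0.65624774 0.14322223 0.06      ]
```

View pics/grasp.png

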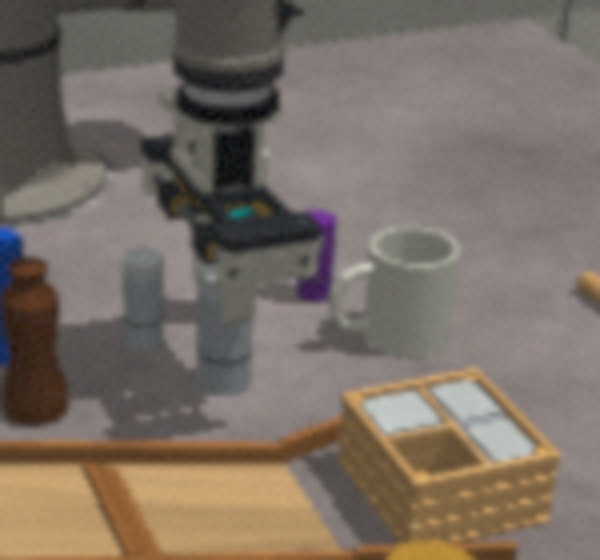

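The canister is held, with the jaws at 44.8 mm. Next I lift it and carry it over the cell.

Request:
step_arm(
  motion=[
    [[0, 0, -0.6], 0],
    [[0, 0, -1.2], 0],
    [[0.1, 0.3, -1.7], 0],
    [[0.3, 0.9, -1.7], 0],
    [[0.5, 1.6, -1.7], 0],
    [[0.7, 2.3, -1.7], 0],
    [[0.95, 3.0, -1.7], 0],
    [[1.1, 3.4, -1.7], 0],
    [[1.15, 3.6, -1.6], 0],
    [[1.15, 3.6, -1.5], 0],
  ],
)

```text
time: 4.95
tool_pos: [0.6551, 0.1397, 0.1733]
tool_rot: [-3.14, 0.0, 1.571]
contact_force: [0.7, -0.6, -2.1]
opening: 0.0444
grip_force: 20.0
```

Request:
step_arm(
  motion=[
    [[0, 0, 0.1], 0],
    [[0, 0, 0.2], 0],
    [[0, 0, 0.2], 0],
    [[0, 0, 0.2], 0],
  ],
)

```text
time: 5.45
tool_pos: [0.6555, 0.1399, 0.1631]
tool_rot: [3.141, 0.0, 1.571]
contact_force: [0.2, -0.7, -2.0]
opening: 0.0445
grip_force: 20.0
```

Run:
```python
from h import *
s=robot.observe();print(s["time"],s["tool_pos"],s["tool_rot"],s["contact_force"])
sc=cam("scene");t=cam("top")
a=cv2.resize(sc["pixels"][120:250,270:370,::-1],None,fx=4,fy=4,interpolation=cv2.INTER_CUBIC)
b=cv2.resize(t["pixels"][105:235,150:250,::-1],None,fx=4,fy=4,interpolation=cv2.INTER_CUBIC)
cv2.imwrite("pics/hover.png",np.hstack([a,b]))
p=s["tool_pos"];zb=p[2]-.085
for y in(0,.0015,.003):
  c=p+[0,y,0];print(y,[np.round((proj(sc,[c[0],c[1],z])-[270,120])*4).tolist() for z in(zb,p[2])], "edges",[np.round((proj(sc,[c[0]+dx,c[1]+dy,zb])-[270,120])*4).tolist() for dx,dy in((0,.0225),(0,-.0225))])
```

```text
5.45 [0.6554987  0.13987283 0.16311163] [3.14103887e+00 4.33614159e-05 1.57075121e+00] [ 0.17015806 -0.6884279  -1.98868356]
0 [[190.0, 304.0], [202.0, 195.0]] edges [[220.0, 298.0], [160.0, 310.0]]
0.0015 [[192.0, 304.0], [204.0, 194.0]] edges [[221.0, 298.0], [162.0, 310.0]]
0.003 [[194.0, 303.0], [206.0, 194.0]] edges [[223.0, 297.0], [164.0, 310.0]]
```

View pics/hover.png

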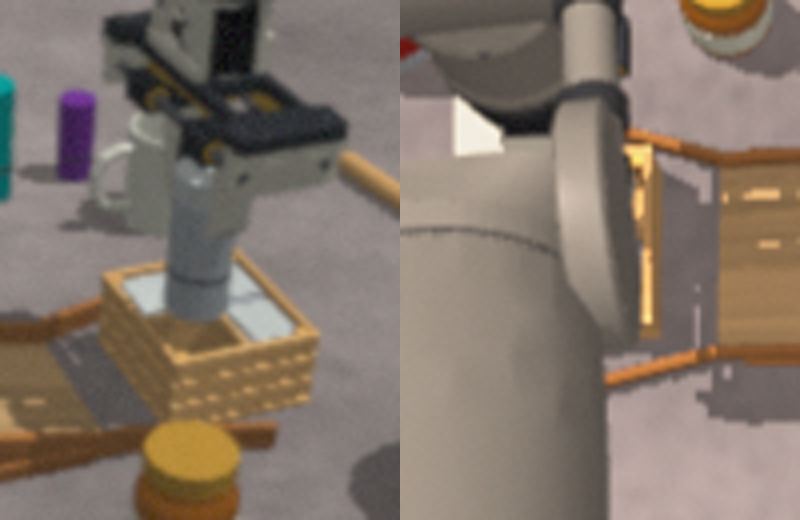

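The canister hangs over the cell. In the scene crop its bottom spans u 165–229 with the lowest point near v 320. I'll compare it with the cell's rim corners in the same camera, using the earlier unobstructed crop: (590,258), (642,247), (682,275) and (622,294).

Run:
```python
from h import *
sc=cam("scene");p=robot.observe()["tool_pos"]
im=cv2.imread("pics/sc.png")
# cell opening: sharper crop x8 of scene start picture beside current
a=cv2.imread("pics/scene0.png")[178:232,288:352];b=sc["pixels"][178:232,288:352,::-1]
cv2.imwrite("pics/cmp.png",np.hstack([cv2.resize(i,None,fx=6,fy=6,interpolation=cv2.INTER_CUBIC) for i in(a,b)]))
th=np.linspace(0,6.283,73)
for off in(0,.003,.006):
  q=np.array([proj(sc,[p[0]+.0225*np.cos(k),p[1]+off+.0225*np.sin(k),p[2]-.085]) for k in th]);print(off,"u",((q[:,0].min()-270)*4).round(1),((q[:,0].max()-270)*4).round(1),"vmax",((q[:,1].max()-120)*4).round(1))
q=lambda u,v:(160+(u+.5)/4-.5,135+(v+.5)/4-.5)
c=np.array([onz(sc,q(*k),.06) for k in((590,258),(642,247),(682,275),(622,294))]);print(c,c.mean(0))
```

```text
0 u 156.6 223.6 vmax 323.0
0.003 u 160.6 227.6 vmax 322.2
0.006 u 164.6 231.5 vmax 321.3
[[0.6356762  0.1200206  0.06      ]
 [0.63526405 0.16031853 0.06      ]
 [0.67513523 0.16992791 0.06      ]
 [0.68169719 0.12122587 0.06      ]] [0.65694317 0.14287323 0.06      ]
```

View pics/cmp.png

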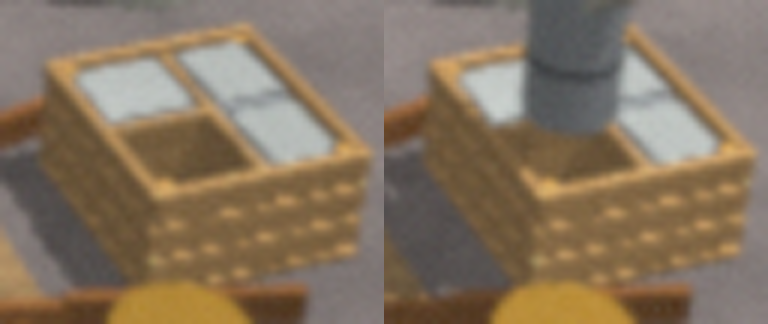

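Request:
step_arm(
  motion=[
    [[-0.01, 0.015, 0.1], 0],
    [[-0.01, 0.015, 0.2], 0],
    [[-0.01, 0.015, 0.28], 0],
    [[-0.01, 0.015, 0.36], 0],
    [[-0.01, 0.015, 0.44], 0],
    [[-0.01, 0.015, 0.52], 0],
    [[-0.01, 0.015, 0.52], 0],
  ],
)

```text
time: 6.48
tool_pos: [0.6562, 0.1393, 0.131]
tool_rot: [-3.141, 0.0, 1.571]
contact_force: [0.7, -0.6, -1.3]
opening: 0.0447
grip_force: 20.0
```

Request:
step_arm(
  motion=[
    [[0, 0, 0.1], 0],
    [[0, 0, 0.2], 0],
    [[0, 0, 0.2], 0],
  ],
)

```text
time: 6.85
tool_pos: [0.656, 0.1393, 0.1186]
tool_rot: [-3.14, 0.0, 1.571]
contact_force: [0.2, 0.7, -1.9]
opening: 0.0442
grip_force: 20.0
```

Request:
step_arm(
  motion=[
    [[0, 0, 0.1], 0],
    [[0, 0, 0.2], 0],
    [[0, 0, 0.3], 0],
    [[0, 0, 0.38], 0],
    [[0, 0, 0.43], 0],
    [[0, 0, 0.45], 0],
    [[0, 0, 0.45], 0],
  ],
)

```text
time: 7.72
tool_pos: [0.6565, 0.1393, 0.0926]
tool_rot: [3.141, 0.0, 1.571]
contact_force: [-0.1, 0.8, -1.4]
opening: 0.0442
grip_force: 20.0
```

Request:
step_arm(
  motion=[
    [[0, 0, 0.02], 0],
    [[0, 0, 0.03], 0],
    [[0, 0, 0.03], 0],
  ],
)

```text
time: 8.1
tool_pos: [0.6564, 0.1393, 0.0908]
tool_rot: [3.141, 0.0, 1.571]
contact_force: [-0.1, 0.2, -1.4]
opening: 0.0439
grip_force: 20.0
```

Request:
step_arm(
  motion=[
    [[0, 0, 0], 0],
    [[0, 0, 0], 0],
    [[0, 0, 0], 0],
    [[0, 0, 0], 0],
    [[0, 0, -0.1], 0],
    [[0, 0, -0.4], 0],
    [[0, 0, -1.0], 0],
    [[0, 0, -1.5], 0],
    [[0.6, -0.2, -1.5], 0],
    [[1.3, -0.4, -1.5], 0],
  ],
  hand=0,
)

```text
time: 9.35
tool_pos: [0.6328, 0.2175, 0.183]
tool_rot: [3.139, -0.001, 1.569]
contact_force: [-0.3, -0.5, 0.5]
opening: 0.0921
grip_force: 0.0
```

Request:
step_arm(
  motion=[
    [[0.25, -0.04, 0.2], 0.03],
    [[0.46, -0.045, 0.5], 0.03],
    [[0.46, -0.045, 1.0], 0.03],
    [[0.46, -0.045, 1.5], 0.03],
    [[0.46, -0.045, 2.0], 0.03],
    [[0.46, -0.045, 2.3], 0.03],
    [[0.46, -0.045, 2.35], 0.03],
    [[0.46, -0.045, 2.35], 0.03],
  ],
  hand=89,
)

```text
time: 10.35
tool_pos: [0.6303, 0.2449, 0.0405]
tool_rot: [3.14, -0.0, 1.541]
contact_force: [-0.1, 0.1, 0.3]
opening: 0.0592
grip_force: 0.0
```

Run:
```python
from h import *
s=robot.observe();print(s["time"],s["tool_pos"],s["tool_rot"],s["contact_force"],s["opening"])
sc=cam("scene");t=cam("top")
a=cv2.resize(sc["pixels"][120:250,250:370,::-1],None,fx=4,fy=4,interpolation=cv2.INTER_CUBIC)
b=cv2.resize(t["pixels"][110:240,160:240,::-1],None,fx=4,fy=4,interpolation=cv2.INTER_CUBIC)
cv2.imwrite("pics/placed.png",np.hstack([a,b]))
```

```text
10.35 [0.63034715 0.24491625 0.04047733] [ 3.14029688e+00 -2.78957706e-04  1.54066652e+00] [-0.1348214   0.0811622   0.31736025] 0.059220329900711986
```

View pics/placed.png

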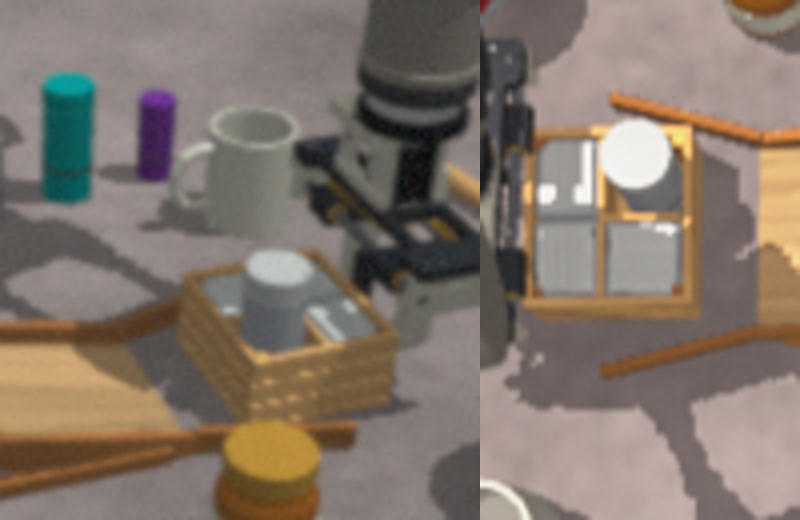

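The canister stands properly in the cell (lid at crop (635,153) in the top half of the picture), and the open fingers are behind the crate. I start pushing.

Request:
step_arm(
  motion=[
    [[-0.1, 0, 0], 0],
    [[-0.2, 0, 0], 0],
    [[-0.26, 0, 0], 0],
    [[-0.32, 0, 0], 0],
    [[-0.38, 0, 0], 0],
    [[-0.44, 0, 0], 0],
    [[-0.5, 0, 0], 0],
    [[-0.56, 0, 0], 0],
    [[-0.62, 0, 0], 0],
    [[-0.68, 0, 0], 0],
  ],
)

```text
time: 11.7
tool_pos: [0.6287, 0.2046, 0.0403]
tool_rot: [3.141, -0.001, 1.541]
contact_force: [0.3, 5.8, 3.3]
opening: 0.0595
grip_force: 2.6
```

```bash
cat >> h.py <<'E'
def crate(t=None,h=.06):
    t=t or cam("top")
    lab=cv2.cvtColor(t["pixels"],cv2.COLOR_RGB2HSV)
    return lab
E
python3 - <<'E'
from h import *
s=robot.observe();print(s["tool_pos"],s["tool_rot"],s["contact_force"],s["torque"])
E
```

```text
[0.62872108 0.20462785 0.04027837] [ 3.14053867e+00 -9.05195357e-04  1.54096672e+00] [0.27642132 5.81228467 3.33191277] [ 0.65736681 -0.18774289 -0.02381839]
```

Request:
step_arm(
  motion=[
    [[-0.06, 0, 0], 0],
    [[-0.12, 0, 0], 0],
    [[-0.18, 0, 0], 0],
    [[-0.24, 0, 0], 0],
    [[-0.3, 0, 0], 0],
    [[-0.36, 0, 0], 0],
    [[-0.42, 0, 0], 0],
    [[-0.48, 0, 0], 0],
  ],
)

```text
time: 12.7
tool_pos: [0.6278, 0.1758, 0.0402]
tool_rot: [3.141, -0.001, 1.541]
contact_force: [1.1, 4.9, 3.9]
opening: 0.06
grip_force: 2.6
```

Request:
step_arm(
  motion=[
    [[-0.06, 0, 0], 0],
    [[-0.12, 0, 0], 0],
    [[-0.18, 0, 0], 0],
    [[-0.24, 0, 0], 0],
    [[-0.3, 0, 0], 0],
    [[-0.36, 0, 0], 0],
  ],
)

```text
time: 13.45
tool_pos: [0.627, 0.1541, 0.04]
tool_rot: [3.141, -0.0, 1.541]
contact_force: [0.5, 4.8, 2.4]
opening: 0.0598
grip_force: 2.5
```

Request:
step_arm(
  motion=[
    [[-0.06, 0, 0], 0],
    [[-0.12, 0, 0], 0],
    [[-0.18, 0, 0], 0],
    [[-0.24, 0, 0], 0],
    [[-0.3, 0, 0], 0],
    [[-0.36, 0, 0], 0],
    [[-0.42, 0, -0.01], 0],
    [[-0.48, 0, -0.02], 0],
  ],
)

```text
time: 14.45
tool_pos: [0.6255, 0.1243, 0.0401]
tool_rot: [-3.14, 0.001, 1.541]
contact_force: [0.5, 2.7, -1.4]
opening: 0.0597
grip_force: 1.3
```

Run:
```python
from h import *
s=robot.observe();print(s["tool_pos"],s["contact_force"],s["torque"])
sc=cam("scene");t=cam("top")
a=cv2.resize(sc["pixels"][130:250,200:350,::-1],None,fx=3,fy=3,interpolation=cv2.INTER_CUBIC)
b=cv2.resize(t["pixels"][120:240,165:280,::-1],None,fx=3,fy=3,interpolation=cv2.INTER_CUBIC)
cv2.imwrite("pics/mid.png",np.hstack([a,b]))
```

```text
[0.62545761 0.12427781 0.04014402] [ 0.53699327  2.67586918 -1.38505284] [ 0.43268775 -0.07911341  0.03145524]
```

View pics/mid.png

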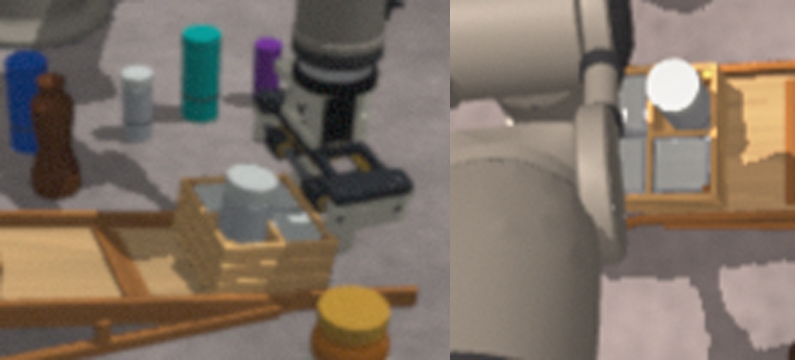

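The crate is entering straight between the rails with the canister upright, front edge near crop (718,130). I continue, now rising with the slope.

Request:
step_arm(
  motion=[
    [[-0.06, 0, -0.006], 0],
    [[-0.12, 0, -0.012], 0],
    [[-0.18, 0, -0.02], 0],
    [[-0.24, 0, -0.03], 0],
    [[-0.3, 0, -0.04], 0],
    [[-0.36, 0, -0.05], 0],
    [[-0.42, 0, -0.06], 0],
    [[-0.48, 0, -0.072], 0],
    [[-0.54, 0, -0.085], 0],
    [[-0.6, 0, -0.097], 0],
  ],
)

```text
time: 15.8
tool_pos: [0.625, 0.0887, 0.0468]
tool_rot: [3.142, 0.0, 1.541]
contact_force: [0.1, 2.2, -1.0]
opening: 0.0599
grip_force: 1.4
```

Request:
step_arm(
  motion=[
    [[-0.05, 0, -0.011], 0],
    [[-0.1, 0, -0.021], 0],
    [[-0.15, 0, -0.032], 0],
    [[-0.2, 0, -0.043], 0],
    [[-0.25, 0, -0.053], 0],
  ],
)

```text
time: 16.42
tool_pos: [0.6246, 0.0739, 0.05]
tool_rot: [3.142, -0.0, 1.541]
contact_force: [-0.6, 4.7, -2.3]
opening: 0.0599
grip_force: 2.5
```

Request:
step_arm(
  motion=[
    [[-0.04, 0, -0.009], 0],
    [[-0.08, 0, -0.017], 0],
    [[-0.12, 0, -0.026], 0],
    [[-0.16, 0, -0.034], 0],
    [[-0.2, 0, -0.043], 0],
  ],
)

```text
time: 17.05
tool_pos: [0.6242, 0.0618, 0.0525]
tool_rot: [-3.142, 0.0, 1.541]
contact_force: [0.5, 4.6, -1.7]
opening: 0.0597
grip_force: 2.2
```

Request:
step_arm(
  motion=[
    [[-0.04, 0, -0.009], 0],
    [[-0.08, 0, -0.017], 0],
    [[-0.12, 0, -0.026], 0],
    [[-0.16, 0, -0.034], 0],
    [[-0.2, 0, -0.043], 0],
  ],
)

```text
time: 17.68
tool_pos: [0.6239, 0.0497, 0.0551]
tool_rot: [3.142, 0.0, 1.541]
contact_force: [0.5, 3.0, -2.5]
opening: 0.0597
grip_force: 1.5
```

Request:
step_arm(
  motion=[
    [[-0.04, 0, -0.009], 0],
    [[-0.08, 0, -0.017], 0],
    [[-0.12, 0, -0.026], 0],
    [[-0.16, 0, -0.034], 0],
    [[-0.2, 0, -0.043], 0],
  ],
)

```text
time: 18.3
tool_pos: [0.6235, 0.0379, 0.0577]
tool_rot: [3.142, 0.0, 1.541]
contact_force: [-0.3, 2.6, -1.7]
opening: 0.0598
grip_force: 1.6
```

Request:
step_arm(
  motion=[
    [[-0.06, 0, -0.013], 0],
    [[-0.12, 0, -0.026], 0],
    [[-0.18, 0, -0.038], 0],
    [[-0.24, 0, -0.051], 0],
    [[-0.3, 0, -0.064], 0],
    [[-0.36, 0, -0.077], 0],
    [[-0.42, 0, -0.089], 0],
    [[-0.48, 0, -0.102], 0],
  ],
)

```text
time: 19.3
tool_pos: [0.6228, 0.0092, 0.0641]
tool_rot: [3.141, -0.0, 1.541]
contact_force: [0.3, 4.7, 2.2]
opening: 0.0596
grip_force: 2.8
```

Request:
step_arm(
  motion=[
    [[-0.06, 0, -0.013], 0],
    [[-0.12, 0, -0.026], 0],
    [[-0.18, 0, -0.038], 0],
    [[-0.24, 0, -0.051], 0],
    [[-0.3, 0, -0.064], 0],
    [[-0.36, 0, -0.077], 0],
    [[-0.42, 0, -0.089], 0],
    [[-0.48, 0, -0.102], 0],
  ],
)

```text
time: 20.3
tool_pos: [0.6214, -0.0198, 0.0695]
tool_rot: [-3.141, -0.0, 1.541]
contact_force: [0.0, 2.4, -2.5]
opening: 0.0599
grip_force: 1.4
```

Run:
```python
from h import *
s=robot.observe();print(s["tool_pos"],s["contact_force"],s["torque"])
sc=cam("scene");t=cam("top")
a=cv2.resize(sc["pixels"][130:250,160:310,::-1],None,fx=3,fy=3,interpolation=cv2.INTER_CUBIC)
b=cv2.resize(t["pixels"][120:240,205:320,::-1],None,fx=3,fy=3,interpolation=cv2.INTER_CUBIC)
cv2.imwrite("pics/mid2.png",np.hstack([a,b]))
g=cv2.cvtColor(t["pixels"],cv2.COLOR_RGB2GRAY)
print("cols260-340",g[172:182,260:345].mean(0).round().astype(int).tolist())
```

```text
[ 0.62137224 -0.01978559  0.06946186] [ 0.01941454  2.37124603 -2.4556671 ] [ 0.4254659  -0.09492311  0.05959245]
cols260-340 [135, 134, 134, 132, 129, 131, 131, 134, 133, 129, 130, 129, 128, 127, 128, 127, 127, 127, 125, 129, 130, 130, 129, 131, 132, 133, 131, 123, 132, 155, 173, 174, 173, 172, 172, 171, 171, 169, 156, 125, 136, 151, 152, 152, 153, 152, 150, 139, 128, 124, 117, 127, 128, 126, 126, 127, 127, 132, 141, 141, 141, 141, 142, 141, 143, 142, 142, 143, 144, 133, 87, 88, 89, 89, 102, 127, 130, 135, 146, 154, 166, 184, 203, 209, 210]
```

Request:
step_arm(
  motion=[
    [[-0.04, 0, -0.009], 0],
    [[-0.08, 0, -0.017], 0],
    [[-0.12, 0, -0.026], 0],
    [[-0.16, 0, -0.034], 0],
    [[-0.2, 0, -0.043], 0],
  ],
)

```text
time: 21.02
tool_pos: [0.6214, -0.0317, 0.0725]
tool_rot: [-3.142, 0.0, 1.541]
contact_force: [0.7, 2.3, -1.6]
opening: 0.0596
grip_force: 1.3
```

Request:
step_arm(
  motion=[
    [[-0.03, 0, -0.006], 0],
    [[-0.06, 0, -0.013], 0],
    [[-0.09, 0, -0.019], 0],
    [[-0.12, 0, -0.026], 0],
  ],
)

```text
time: 21.52
tool_pos: [0.6212, -0.0389, 0.074]
tool_rot: [-3.142, 0.0, 1.541]
contact_force: [0.1, 1.9, -1.3]
opening: 0.0597
grip_force: 1.3
```

Request:
step_arm(
  motion=[
    [[-0.03, 0, -0.006], 0],
    [[-0.06, 0, -0.013], 0],
    [[-0.09, 0, -0.019], 0],
  ],
)

```text
time: 21.9
tool_pos: [0.621, -0.0443, 0.0752]
tool_rot: [3.141, 0.0, 1.541]
contact_force: [-1.1, 3.0, -1.3]
opening: 0.0602
grip_force: 1.3
```

Request:
step_arm(
  motion=[
    [[-0.03, 0, -0.006], 0],
    [[-0.06, 0, -0.013], 0],
    [[-0.09, 0, -0.019], 0],
  ],
)

```text
time: 22.28
tool_pos: [0.6209, -0.0497, 0.0763]
tool_rot: [3.142, 0.0, 1.541]
contact_force: [0.3, 2.7, -2.1]
opening: 0.0601
grip_force: 1.3
```

Request:
step_arm(
  motion=[
    [[-0.03, 0, -0.006], 0],
    [[-0.06, 0, -0.013], 0],
    [[-0.08, 0, -0.017], 0],
  ],
)

```text
time: 22.65
tool_pos: [0.6207, -0.0545, 0.0774]
tool_rot: [3.142, 0.0, 1.541]
contact_force: [-1.0, 2.4, -2.2]
opening: 0.0598
grip_force: 1.3
```

Run:
```python
from h import *
s=robot.observe();print(s["tool_pos"],s["contact_force"])
sc=cam("scene");t=cam("top")
g=cv2.cvtColor(t["pixels"],cv2.COLOR_RGB2GRAY)
print("cols275-345",g[172:182,275:345].mean(0).round().astype(int).tolist())
p=t["pixels"].astype(int);m=((p.min(2)>170)&(p.max(2)-p.min(2)<25)).astype(np.uint8)
n,l,st,ce=cv2.connectedComponentsWithStats(m[120:200,220:350])
print([(ce[i]+[220,120],st[i,4]) for i in range(1,n) if st[i,4]>60])
```

```text
[ 0.62072192 -0.05451104  0.07736861] [-0.96633191  2.43654425 -2.22224795]
cols275-345 [135, 134, 134, 136, 134, 134, 134, 133, 131, 132, 132, 132, 135, 134, 132, 130, 130, 130, 130, 130, 129, 129, 130, 132, 131, 133, 133, 133, 135, 136, 136, 134, 125, 121, 141, 161, 171, 170, 169, 168, 167, 168, 167, 163, 145, 122, 135, 132, 117, 105, 130, 132, 128, 129, 119, 85, 87, 89, 89, 101, 126, 130, 134, 144, 143, 144, 144, 144, 144, 144]
[]
```

Request:
step_arm(
  motion=[
    [[-0.03, 0, -0.006], 0],
    [[-0.06, 0, -0.013], 0],
    [[-0.06, 0, -0.013], 0],
  ],
)

```text
time: 23.12
tool_pos: [0.6206, -0.0582, 0.0782]
tool_rot: [3.141, 0.0, 1.541]
contact_force: [-0.2, 1.6, -0.1]
opening: 0.06
grip_force: 0.8
```

Request:
step_arm(
  motion=[
    [[-0.03, 0, -0.006], 0],
    [[-0.05, 0, -0.011], 0],
    [[-0.05, 0, -0.011], 0],
  ],
)

```text
time: 23.5
tool_pos: [0.6205, -0.0612, 0.0788]
tool_rot: [3.141, 0.0, 1.541]
contact_force: [-0.3, 1.0, -0.9]
opening: 0.0598
grip_force: 0.8
```

Run:
```python
from h import *
s=robot.observe();print(s["tool_pos"],s["contact_force"])
sc=cam("scene");t=cam("top")
a=cv2.resize(sc["pixels"][140:250,160:290,::-1],None,fx=4,fy=4,interpolation=cv2.INTER_CUBIC)
b=cv2.resize(t["pixels"][130:240,280:345,::-1],None,fx=4,fy=4,interpolation=cv2.INTER_CUBIC)
cv2.imwrite("pics/late.png",np.hstack([a,b]))
g=cv2.cvtColor(t["pixels"],cv2.COLOR_RGB2GRAY)
print("cols305-345",g[172:182,305:345].mean(0).round().astype(int).tolist())
```

```text
[ 0.62054709 -0.0611833   0.0788377 ] [-0.34925209  1.03965064 -0.87015595]
cols305-345 [133, 134, 136, 137, 136, 133, 123, 124, 142, 162, 170, 170, 168, 168, 167, 167, 166, 162, 142, 113, 112, 115, 126, 125, 109, 84, 88, 89, 89, 101, 127, 129, 134, 143, 144, 144, 144, 144, 144, 144]
```

Request:
step_arm(
  motion=[
    [[-0.02, 0, -0.004], 0],
    [[-0.035, 0, -0.008], 0],
    [[-0.035, 0, -0.008], 0],
  ],
)

```text
time: 23.98
tool_pos: [0.6203, -0.0626, 0.0792]
tool_rot: [-3.141, -0.0, 1.541]
contact_force: [0.5, 4.9, -0.6]
opening: 0.0598
grip_force: 2.3
```

Request:
step_arm(
  motion=[
    [[-0.02, 0, -0.004], 0],
    [[-0.035, 0, -0.008], 0],
    [[-0.035, 0, -0.008], 0],
  ],
)

```text
time: 24.35
tool_pos: [0.6203, -0.0628, 0.0793]
tool_rot: [-3.141, -0.003, 1.541]
contact_force: [1.2, 11.7, -3.5]
opening: 0.0597
grip_force: 6.0
```

Run:
```python
from h import *
s=robot.observe();print(s["tool_pos"],s["contact_force"])
t=cam("top")
g=cv2.cvtColor(t["pixels"],cv2.COLOR_RGB2GRAY)
print("cols305-345",g[172:182,305:345].mean(0).round().astype(int).tolist())
```

```text
[ 0.62028838 -0.06281782  0.07928218] [ 1.19423198 11.66746574 -3.51101919]
cols305-345 [133, 134, 134, 135, 136, 137, 136, 129, 118, 122, 148, 165, 170, 169, 168, 167, 166, 166, 165, 158, 133, 106, 106, 128, 122, 83, 87, 88, 88, 101, 127, 129, 131, 138, 144, 144, 144, 143, 144, 144]
```

Request:
step_arm(
  motion=[
    [[0.1, 0, 0], 0],
    [[0.2, 0, 0], 0],
    [[0.5, 0, -0.2], 0],
    [[0.9, 0, -0.7], 0],
    [[1.3, 0, -1.5], 0],
    [[2.0, 0, -2.0], 0],
    [[3.0, -0.5, -2.5], 0],
    [[4.0, -1.0, -2.5], 0],
  ],
)

```text
time: 25.4
tool_pos: [0.5741, 0.1653, 0.2322]
tool_rot: [3.136, -0.001, 1.54]
contact_force: [-0.0, 0.9, 0.2]
opening: 0.0595
grip_force: 0.0
```

Run:
```python
from h import *
s=robot.observe();print(s["time"],s["tool_pos"],s["contact_force"])
sc=cam("scene");t=cam("top")
a=cv2.resize(sc["pixels"][140:260,165:285,::-1],None,fx=4,fy=4,interpolation=cv2.INTER_CUBIC)
b=cv2.resize(t["pixels"][125:245,270:350,::-1],None,fx=4,fy=4,interpolation=cv2.INTER_CUBIC)
cv2.imwrite("pics/end.png",np.hstack([a,b]))
```

```text
25.4 [0.57406542 0.16526305 0.2322473 ] [-3.44874360e-04  9.30760173e-01  1.88506990e-01]
```

View pics/end.png

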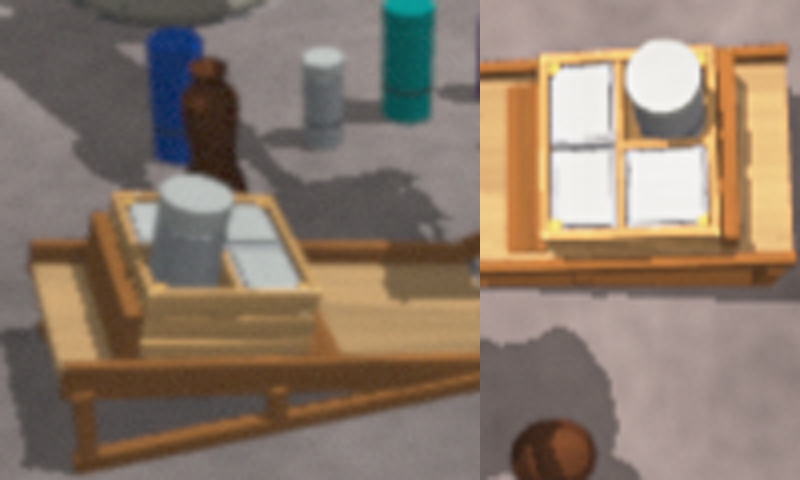

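The crate sits between lip and board, and the lip bar is fully visible downhill of it at crop u 508–540. I'll triangulate the rim corners to check that it lies flat.

Run:
```python
from h import *
sc=cam("scene");t=cam("top")
S=lambda u,v:(165+(u+.5)/4-.5,140+(v+.5)/4-.5)
T=lambda u,v:(270+(u-480+.5)/4-.5,125+(v+.5)/4-.5)
prs={"FU":((716,47),(148,296)),"FD":((541,54),(320,293)),"ND":((543,242),(268,193)),"NU":((720,238),(113,196))}
P={}
for k,(a,b) in prs.items():
    o1,o2=np.array(t["xyz"]),np.array(sc["xyz"]);d1,d2=ray(t,T(*a)),ray(sc,S(*b))
    k1,k2=np.linalg.lstsq(np.c_[d1,-d2],o2-o1,rcond=None)[0]
    P[k]=(o1+k1*d1+o2+k2*d2)/2;print(k,P[k],np.linalg.norm(o1+k1*d1-o2-k2*d2))
for a,b in(("FU","FD"),("NU","ND")):
    d=P[a]-P[b];print("slope",np.degrees(np.arctan2(d[2],-d[1])),np.linalg.norm(d))
al=np.radians(12);ax=np.array([-.030*np.cos(al),-.9995*np.cos(al),np.sin(al)]);ay=np.array([.9995,-.030,0]);az=np.cross(ax,ay);F=np.array([.6247,.070,0])
for x0 in(.205,.211,.217):
  for dz in(0,.006):
    pr=[]
    for k,(sx,sy) in {"FU":(1,1),"FD":(-1,1),"ND":(-1,-1),"NU":(1,-1)}.items():
      w=F+ax*(x0+.055*sx+(.0033 if dz else 0))+ay*.06*sy+az*(.06+(dz if sx<0 else 0)); pr+= [np.round((proj(sc,w)-[165,140])*4).tolist(),np.round((proj(t,w)-[270,125])*4+[480,0]).tolist()]
    print(x0,dz,pr)
```

```text
FU [ 0.67681767 -0.18308739  0.11204952] 0.0020606291593685674
FD [ 0.6813775  -0.07649838  0.09166765] 0.0007047675740378432
ND [ 0.5596708  -0.07319474  0.09166818] 0.000585184517615917
NU [ 0.55649736 -0.17870258  0.1095892 ] 0.0026708000763181333
slope 10.825371677106146 0.1086159790666796
slope 9.63996241600451 0.10706604488114721
0.205 0 [[161.0, 291.0], [698.0, 44.0], [334.0, 290.0], [522.0, 55.0], [282.0, 192.0], [523.0, 240.0], [123.0, 189.0], [703.0, 234.0]]
0.205 0.006 [[155.0, 291.0], [703.0, 44.0], [331.0, 282.0], [526.0, 52.0], [279.0, 184.0], [527.0, 238.0], [118.0, 189.0], [708.0, 234.0]]
0.211 0 [[151.0, 291.0], [707.0, 44.0], [325.0, 290.0], [532.0, 54.0], [273.0, 192.0], [533.0, 239.0], [114.0, 188.0], [713.0, 234.0]]
0.211 0.006 [[145.0, 291.0], [713.0, 43.0], [321.0, 282.0], [536.0, 51.0], [270.0, 184.0], [537.0, 238.0], [109.0, 188.0], [718.0, 233.0]]
0.217 0 [[141.0, 291.0], [717.0, 43.0], [316.0, 290.0], [541.0, 54.0], [265.0, 191.0], [543.0, 239.0], [104.0, 188.0], [723.0, 233.0]]
0.217 0.006 [[135.0, 291.0], [723.0, 43.0], [312.0, 282.0], [545.0, 50.0], [262.0, 184.0], [547.0, 237.0], [99.0, 188.0], [728.0, 233.0]]
```

Estimates favour "dropped", but a 6 mm height difference is near my picking error. I'll check by gently touching the top of the downhill rim: contact should come at TCP z ≈ 0.110 if it is home, or ≈ 0.116 if it is still on the lip.

Request:
step_arm(
  motion=[
    [[-0.6, 0.2, 0], 0],
    [[-1.3, 0.4, 0], 0],
    [[-2.0, 0.6, 0], 0],
    [[-2.7, 0.8, 0], 0],
    [[-3.4, 0.9, 0], 0],
    [[-3.9, 0.9, 0.2], 0],
    [[-3.9, 0.9, 0.6], 0],
    [[-3.9, 0.9, 1.0], 0],
    [[-3.9, 0.9, 1.4], 0],
    [[-3.9, 0.9, 1.4], 0],
  ],
)

```text
time: 26.85
tool_pos: [0.6197, -0.0735, 0.143]
tool_rot: [-3.137, -0.0, 1.539]
contact_force: [0.5, -0.0, -0.0]
opening: 0.0598
grip_force: 0.0
```

Request:
step_arm(
  motion=[
    [[0.05, 0, 0.1], 0],
    [[0.05, 0, 0.2], 0],
    [[0.05, 0, 0.3], 0],
    [[0.05, 0, 0.4], 0],
    [[0.05, 0, 0.4], 0],
  ],
)

```text
time: 27.48
tool_pos: [0.6206, -0.0692, 0.1203]
tool_rot: [-3.141, -0.0, 1.541]
contact_force: [0.3, 0.4, -0.4]
opening: 0.0599
grip_force: 0.0
```

Request:
step_arm(
  motion=[
    [[0, 0, 0.03], 0],
    [[0, 0, 0.06], 0],
    [[0, 0, 0.08], 0],
    [[0, 0, 0.08], 0],
  ],
)

```text
time: 27.98
tool_pos: [0.6208, -0.0693, 0.116]
tool_rot: [-3.142, 0.0, 1.541]
contact_force: [0.2, -0.7, -0.2]
opening: 0.0599
grip_force: 0.0
```

Request:
step_arm(
  motion=[
    [[0, 0, 0.02], 0],
    [[0, 0, 0.03], 0],
    [[0, 0, 0.03], 0],
  ],
)

```text
time: 28.35
tool_pos: [0.6208, -0.0693, 0.1142]
tool_rot: [-3.142, 0.0, 1.541]
contact_force: [0.5, -0.7, 0.2]
opening: 0.0599
grip_force: 0.0
```

Request:
step_arm(
  motion=[
    [[0, 0, 0.02], 0],
    [[0, 0, 0.03], 0],
    [[0, 0, 0.03], 0],
  ],
)

```text
time: 28.72
tool_pos: [0.6208, -0.0693, 0.1124]
tool_rot: [-3.142, 0.0, 1.541]
contact_force: [-0.1, 0.2, -0.4]
opening: 0.0598
grip_force: 0.0
```

Request:
step_arm(
  motion=[
    [[0, 0, 0.015], 0],
    [[0, 0, 0.02], 0],
    [[0, 0, 0.02], 0],
  ],
)

```text
time: 29.1
tool_pos: [0.6208, -0.0693, 0.1112]
tool_rot: [-3.142, 0.0, 1.541]
contact_force: [0.4, 1.1, 1.0]
opening: 0.0595
grip_force: 0.0
```

Request:
step_arm(
  motion=[
    [[0, 0, 0.015], 0],
    [[0, 0, 0.02], 0],
    [[0, 0, 0.02], 0],
  ],
)

```text
time: 29.48
tool_pos: [0.621, -0.0693, 0.1104]
tool_rot: [3.141, 0.0, 1.541]
contact_force: [-0.8, -1.2, 2.3]
opening: 0.0598
grip_force: 1.4
```

Request:
step_arm(
  motion=[
    [[0, 0, 0.015], 0],
    [[0, 0, 0.02], 0],
    [[0, 0, 0.02], 0],
  ],
)

```text
time: 29.85
tool_pos: [0.621, -0.0694, 0.1101]
tool_rot: [3.14, 0.0, 1.541]
contact_force: [-2.8, 0.1, 9.0]
opening: 0.0599
grip_force: 4.4
```

Firm contact at TCP z ≈ 0.1105 matches a seated crate. I back away and hand in.

Request:
step_arm(
  motion=[
    [[0, 0, -0.1], 0],
    [[0.1, 0, -0.4], 0],
    [[0.3, 0, -0.9], 0],
    [[0.8, 0, -1.5], 0],
    [[1.5, 0, -2.2], 0],
    [[2.3, -0.4, -2.4], 0],
    [[3.0, -0.8, -2.4], 0],
    [[3.0, -0.8, -2.4], 0],
    [[3.0, -0.8, -2.4], 0],
  ],
)

```text
time: 30.98
tool_pos: [0.5785, 0.1121, 0.2536]
tool_rot: [3.141, 0.0, 1.541]
contact_force: [-0.3, -0.6, -0.4]
opening: 0.0596
grip_force: 0.0
```

Run:
```python
from h import *
a=cv2.imread("pics/end.png");t=cam("top");sc=cam("scene")
b=np.hstack([cv2.resize(sc["pixels"][140:260,165:285,::-1],None,fx=4,fy=4,interpolation=cv2.INTER_CUBIC),cv2.resize(t["pixels"][125:245,270:350,::-1],None,fx=4,fy=4,interpolation=cv2.INTER_CUBIC)])
d=cv2.absdiff(a,b).max(2)
print("crate/canister change:",d[170:350,100:330].mean(),d[35:250,535:740].mean())
print(robot.observe()["contact_force"]);print(robot.hand_in())
```

```text
crate/canister change: 5.564975845410628 1.3433238797504254
[0.82922722 0.42450818 0.58462404]
the job is handed in; nothing more can be done
None
```

I handed the job in at about 31 s: the canister stands in the crate, and the crate lies behind the lip against the back board, where a light touch on its downhill rim found it at the seated height; the highest force I read on it was 11.7 N.

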